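Read the deep box's tag with the reader wand and dock the wand

ROBOT

A 6-joint arm with a two-finger parallel gripper is mounted at the origin on the work surface. World frame = base frame: x ahead of the robot, y to its left, z up, the work surface at z = 0. Lengths are in m, angles in rad, forces in N, time in s.
With the tool pointing down it reaches from about 0.35 to 0.975 m from the base axis. Payload 4.9 kg.
Tool frame: the origin (TCP) lies at the very end of the fingers, on their centre line; the grasp point (between the pads) lies ctrl.grip_point_offset behind it (ctrl.grip_point_offset is the distance from the TCP to the grasp point, in m); z points along the fingers, y is the direction in which the jaws open and shut (so a half turn about z gives the same grasp; the last joint's range is limited). The gripper opens to 85 mm and grips with 20 to 120 N. Pads are 22 mm wide; open, the fingers measure 114 mm over their backs; the gripper's body (76 mm by 85 mm) begins 54 mm behind the grasp point. The pads swing forward as they close: fully open they stand 13 mm farther back than shut.
Start: joints at [-1.268, 0.053, 1.613, -0, 1.476, -0.119], TCP at [0.256, -0.57, 0.231] pointing down, gripper open.
Joint ranges: [-3.01, 3.01], [-1.01, 2.22], [0.06, 2.58], [-1.02, 4.17], [0.09, 2.62], [-3.14, 3.14]. Speed limits (rad/s): [2.57, 2.57, 3.14, 3.14, 3.14, 3.14].

INTERFACE

Orientations are given as a rotation vector (axis times angle).
In Python, from station import ctrl gives the robot as it stands. The module is installed in compiled form; this text tells all that it offers.
- The arm moves only by the shell command python3 -m creep 'ROWS' [FORCE]. ROWS is JSON, a list of rows, each a list of 5 numbers: the closure in counts, from 0 (fully open) to 255 (shut), then the shift along the tool's x, y, z in mm, then the turn about the tool's z in rad. A call has 1 to 12 rows; each row is the pose to reach, as a shift and turn from the pose commanded when the call began, along the tool's axes at that moment; what a row does not reach only later rows make up. A row lasts 1/12 s, in which the tool goes at most 41.7 mm and 7.16 degrees, less where a joint would pass 70% of its speed; a pose out of reach is approached as far as the arm can. A call with a gripper value outside its range is refused whole. The fingers move at their own pace and stop on an object; FORCE is the grip in N (left out, the last holds). Time passes only in rows, so rows that repeat a pose let the fingers close. It gives the time, the measured TCP pose, the force and the opening at its end, in the units of the state.
- ctrl.get_obs(): the state, without advancing time (a new reading comes with each control period).
- ctrl.get_image(name): name is "scene" or "top"; returns the picture (480x640x3 uint8, red, green, blue); there is no depth.
- ctrl.calibration(name): a dict with "fx", "fy", "cx", "cy" (pixels), "R" (3x3) and "t" (3): a world point X has camera coordinates R X + t. Camera axes: x right, y down, z forward; pixel columns grow to the right and rows downward; lengths in m; the calibration is good to about 2 mm. A picture is of the moment at which its call begins. calibration takes no time and is no camera call.
- ctrl.finish_job(): hands the job in, once; it reports no verdict.
Trained networks look in the newest picture that a camera, given by its name, has taken for a name from the list of things; names that differ only in an ending like _2 or _b are one class to them, and where a whole thing is asked for, a point or a joint stands for the part that bears it (a point fixed in the world has none). Each returns a list of dicts, best first, with "conf" (0 to 1); they miss things now and then, are a little off and sometimes report something else, mostly with a low value. They report only what shows in the picture. A call takes as long as a camera call. They do not tell look-alikes from the thing itself.
- ctrl.boxes_of(camera, label): "rect" ([left, top, width, height] in pixels, round what is visible of it).
- ctrl.outline_of(camera, label): "mask" (480x640 bool, what is visible of it) and "rect" ([left, top, width, height] in pixels, round what is visible of it).
The state is a dict: "t": time; "q": joint angles; "dq": joint speeds; "effort": joint torques, N m; "tool_pos": TCP position; "tool_rot": TCP orientation; "contact_force": force on the tool from outside, world axes, zero at the start; "wrist_torque": the same for the moment, N m; "opening": finger opening in m.
Only numpy, scipy, OpenCV 4.12 (cv2) and the standard library are available. Lean on these libraries where they do the work, as an engineer would, in place of code of your own. Each camera call takes 0.05 s, during which the arm holds its last target. There are 200 camera calls.

TASK

Take the reader wand from its wooden caddy, set its nose squarely on the middle of the round steel tag on the deep grey box (the tallest of the three), and hold it there still for a good second with a light press of about 5 N. Then stand the wand nose down in the white charger, fully home, and let go. Do not touch the two low boxes with the wand, never lean hard on the tag, and leave the tape roll, the small carton and the box cutter where they lie.

Things in the scene. Friction and masses are not known exactly. Their poses are not given: they have to be found in the camera images.
- wand: reader wand, up to 155 mm long, 170 g, nose down in the caddy; z up the wand. Steel nose 14 mm round, flat tip, telescopic: locked with its tip anywhere from z 0 (origin, fully out) to z 14 mm, not reported, so feel for it; tip springs in 6 mm, 2.5 N/mm, reads at 2-8 N. Black shaft 20 mm round, z 24-90, lower edge tapered; grey handle 28 (x) by 24 mm (y), z 90-155, underside rests on the mouth.
- deep_box: grey closed storage box, 150 (x) by 130 (y) by 125 mm tall, fixed; the upper part of its front (-x) side is a plate sloping at 32 degrees to the level, facing up and to the robot. Origin under its centre.
- deep_box_tag: round steel tag, 26 mm across, 3 mm thick, on a white card in the middle of the sloping plate. Origin at the centre of its back; z is the plate's outward normal (32 degrees off vertical), y runs across the plate, x up the slope. The face to be read is at z = 3 mm.
- low_box_a: grey box like the deep one but only 80 mm tall, with the same plate and tag: not to be touched
- low_box_b: the second low grey box, 80 mm tall, same
- caddy: fixed plywood block 62 x 62 mm, 95 mm tall, with a round 24.5 mm hole, chamfered, right through, in which the wand starts; a step 60 mm tall on its +y side, 50 mm wide, carries a fixed marker whose top is 95 mm up. Origin under the hole.
- charger: fixed white charger: tower 62 x 62 mm, 95 mm tall, with a round 24.5 mm hole, chamfered, right through; a foot 22 mm high reaches 86 mm to -x with a dark window. Origin under the hole. With the wand home its shoulder sits on the mouth and its origin is 5 mm above the bench.
- charger_mouth (a point): centre of the mouth of the charger's hole, 95 mm above the bench
- tape_roll: bystander: cardboard tape roll lying flat, 96 mm across, 48 mm high, origin under its centre
- parts_carton: bystander: small cardboard carton 70 x 60 x 50 mm
- cutter: bystander: grey box cutter lying flat, 135 mm long
Mind the look-alikes: they are no part of the job. What is shaped like the wand but blue is not meant. What is shaped like the charger but pink is not meant.

How it is judged:
By the outcome, as a careful person would: the job done as asked, in the order asked, and still so for the second after the job is handed in, with the robot touching nothing.
It also fails if it takes over 58 s, if anything falls off the work surface, if the arm or the gripper's body presses on something with over 40 N, if the wrist force passes 120 N, or if a joint passes its speed limit or range.

## Working session

There is one attempt and no reset: what is moved stays moved. The work goes in short steps, Python scripts to look and compute and a shell command to move; the robot and the scene stay as the last step left them, time stands still between calls to the robot, and variables do not carry over. Pictures are saved under pics/ and viewed, about 8 in all and at most 12, crops included, and the job is handed in when it is done.

```bash
mkdir -p pics; cat > h.py <<'E'
import numpy as np,cv2
from station import ctrl
from scipy.spatial.transform import Rotation as Ro
def snap(n,f,crop=None,k=1):
    im=ctrl.get_image(n)[:,:,::-1]
    if crop: l,t,w,h=crop; im=im[t:t+h,l:l+w]
    if k!=1: im=cv2.resize(im,None,fx=k,fy=k,interpolation=cv2.INTER_CUBIC)
    cv2.imwrite('pics/'+f,im)
def ray(n,u,v):
    c=ctrl.calibration(n);R=np.array(c['R']);t=np.array(c['t'])
    return -R.T@t, R.T@np.array([(u-c['cx'])/c['fx'],(v-c['cy'])/c['fy'],1])
def atz(n,u,v,z):
    o,d=ray(n,u,v);return o+d*(z-o[2])/d[2]
def proj(n,X):
    c=ctrl.calibration(n);p=np.array(c['R'])@np.array(X)+np.array(c['t'])
    return np.array([c['fx']*p[0]/p[2]+c['cx'],c['fy']*p[1]/p[2]+c['cy']])
E
python3 - <<'E'
from h import *
np.set_printoptions(precision=4,suppress=True)
snap('scene','s0.png');snap('top','t0.png')
for n in('scene','top'):
    print(n,ray(n,320,240),ctrl.calibration(n)['fx'])
    for l in('wand','deep_box','deep_box_tag','caddy','charger','low_box_a','tape_roll','parts_carton','cutter'):
        print(n,l,[(np.round(b['rect']).astype(int).tolist(),round(b['conf'],2)) for b in ctrl.boxes_of(n,l)])
o=ctrl.get_obs();print(o['t'],o['tool_pos'],Ro.from_rotvec(o['tool_rot']).as_matrix(),o['contact_force'],o['opening'],ctrl.grip_point_offset)
E
```

```text
scene (array([ 1.5138, -0.2364,  0.7553]), array([-0.8204,  0.1982, -0.5364])) 561.3414346185077
scene wand [([141, 214, 21, 66], 0.86), ([183, 210, 14, 33], 0.6), ([174, 288, 1, 4], 0.47)]
scene deep_box [([152, 277, 98, 91], 0.83)]
scene deep_box_tag [([189, 278, 15, 6], 0.49)]
scene caddy [([173, 229, 58, 55], 0.93)]
scene charger [([390, 178, 40, 40], 0.82), ([353, 206, 53, 50], 0.75)]
scene low_box_a [([292, 288, 86, 67], 0.72), ([399, 253, 106, 64], 0.65)]
scene tape_roll [([283, 223, 40, 34], 0.56)]
scene parts_carton [([456, 203, 34, 25], 0.72)]
scene cutter [([93, 266, 36, 30], 0.71)]
top (array([ 0.3833, -0.0145,  1.4957]), array([ 0.0781, -0.0124, -0.9969])) 549.1599769017821
top wand [([410, 266, 14, 10], 0.7), ([437, 260, 18, 19], 0.67), ([379, 149, 68, 77], 0.59), ([404, 188, 29, 22], 0.59)]
top deep_box [([378, 151, 69, 76], 0.58)]
top deep_box_tag [([405, 187, 28, 22], 0.65)]
top caddy [([382, 259, 45, 25], 0.86)]
top charger [([169, 306, 48, 52], 0.77), ([222, 252, 38, 48], 0.74)]
top low_box_a [([182, 146, 66, 76], 0.81), ([287, 144, 55, 62], 0.79)]
top tape_roll [([295, 265, 36, 35], 0.9)]
top parts_carton [([130, 277, 27, 28], 0.91)]
top cutter [([465, 255, 31, 42], 0.7)]
1.0 [ 0.2559 -0.5702  0.2313] [[ 0.9124  0.4094  0.    ]
 [ 0.4094 -0.9124 -0.    ]
 [-0.      0.     -1.    ]] [-0.0669  0.0353 -0.7765] 0.08538455472824227 0.0187
```

View pics/s0.png

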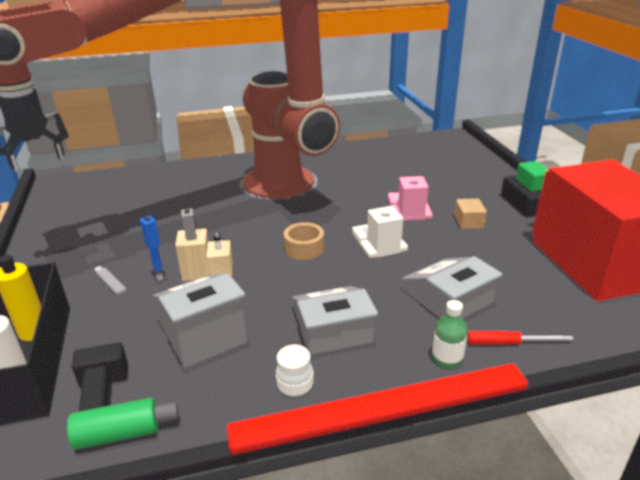

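View pics/t0.png

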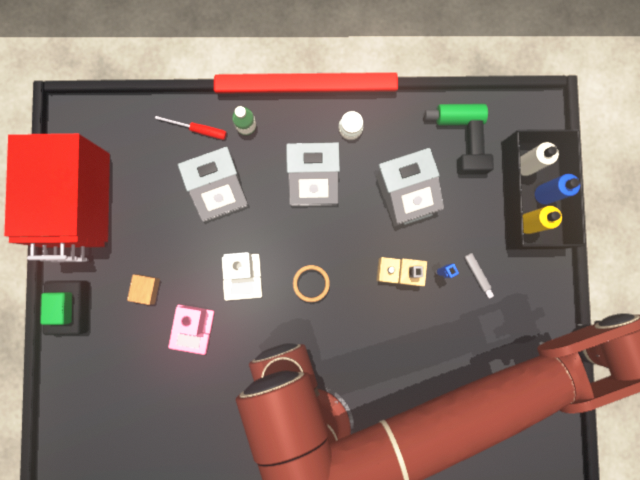

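The scene picture shows the grey wand in the caddy at (188,225), the blue look-alike at (150,240), the deep box at (200,315), the white charger at (383,230) and the pink one at (412,195). In the top view the wand is at (417,271), the blue one at (449,270), the deep box's tag at (418,200), the white charger's hole at (238,266), and the pink one's at (187,321). The grey wand in the plywood caddy and the white charger fit the description. I'll confirm with an enlarged composite.

```bash
python3 - <<'E'
from h import *
np.set_printoptions(precision=4,suppress=True)
t=cv2.imread('pics/t0.png');s=cv2.imread('pics/s0.png')
def c(im,l,tp,w,h,k): return cv2.resize(im[tp:tp+h,l:l+w],(400,300),interpolation=cv2.INTER_CUBIC)
A=c(t,375,250,80,60,5);B=c(t,372,150,80,60,5);
B=c(t,370,145,107,80,0);C=c(t,205,245,80,60,5);D=c(s,135,205,107,80,0)
cv2.imwrite('pics/c1.png',np.vstack([np.hstack([A,B]),np.hstack([C,D])]))
print('hole charger',atz('top',238,266,.095),'wand top',atz('top',417,271.5,.16),'tag',atz('top',418,200.5,.10))
for l in('deep_box_tag','wand','charger'):
  for n in('top','scene'):
    for m in ctrl.outline_of(n,l):
        ys,xs=np.nonzero(m['mask']);print(n,l,round(m['conf'],2),len(xs),xs.mean(),ys.mean())
E
```

```text
hole charger [0.4291 0.1778 0.095 ] wand top [ 0.4084 -0.2657  0.16  ] tag [ 0.5913 -0.2847  0.1   ]
top deep_box_tag 0.57 541 418.04436229205174 198.97412199630315
top wand 0.78 214 447.93457943925233 270.29906542056074
top wand 0.55 149 415.91946308724835 271.2013422818792
top wand 0.18 1041 399.7752161383285 270.8991354466859
scene wand 0.89 367 188.74114441416893 223.77384196185287
scene wand 0.88 749 152.07476635514018 243.17089452603471
scene wand 0.16 2058 203.09183673469389 255.78425655976676
top charger 0.62 1764 191.29195011337868 328.63775510204084
top charger 0.61 1673 241.5791990436342 275.69754931261207
scene charger 0.65 1413 410.8556263269639 198.92781316348194
scene charger 0.64 1934 381.04550155118926 232.576525336091
```

View pics/c1.png

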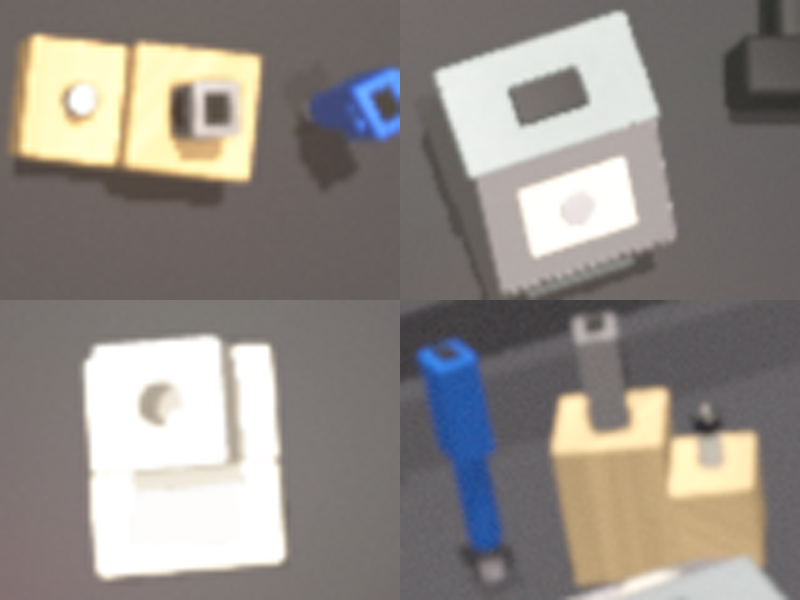

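Confirmed: the grey wand is in the plywood caddy, with its marker on the +y step, and the blue one stands apart. The white charger has its foot towards the robot. Next: yaws, tag height and clearances.

```bash
cat > m.py <<'E'
from h import *
np.set_printoptions(precision=4,suppress=True)
def P(pt,o,k,z,off=(0,0)): return atz('top',(pt[0]-off[0])/k+o[0],(pt[1]-off[1])/k+o[1],z)
A=lambda x,y,z:P((x,y),(375,250),5,z)
B=lambda x,y,z:P((x,y),(370,145),400/107,z,(400,0))
C=lambda x,y,z:P((x,y),(205,245),5,z,(0,300))
cad=np.array([A(*p,.095) for p in((137,40),(262,55),(248,182),(123,165))])
e=cad[0]-cad[1];f=cad[0]-cad[3]
print('caddy c',cad.mean(0),'sides',np.linalg.norm(e),np.linalg.norm(f),'yaw',np.degrees(np.arctan2(-e[0],e[1])),np.degrees(np.arctan2(f[1],f[0])))
print('wand top',A(214,108,.16),'from corners',np.mean([A(*p,.16) for p in((192,84),(238,84),(238,136),(192,136))],0))
print('blue base',A(312,110,0.01),'blue top',A(385,105,.15))
ch=np.array([C(*p,.095) for p in((88,350),(220,338),(228,462),(90,472))]);print('charger c',ch.mean(0),'hole',C(160,404,.095),np.linalg.norm(ch[0]-ch[1]),np.linalg.norm(ch[1]-ch[2]))
bt=[B(436,75,.125),B(625,12,.125),B(658,120,.125),B(478,178,.125)]
y=bt[3]-bt[2];w=np.linalg.norm(y);y/=w
print('deep w',w,'yaw',np.degrees(np.arctan2(-y[0],y[1])),np.linalg.norm(bt[0]-bt[1]),'yaw2',np.degrees(np.arctan2(-(bt[0]-bt[1])[0],(bt[0]-bt[1])[1])),'x len top',np.linalg.norm(bt[0]-bt[3]))
x=np.array([y[1],-y[0],0]);um=(bt[2]+bt[3])/2
c32,s32=np.cos(np.radians(32)),np.sin(np.radians(32))
o,d=ray('top',(587-400)/(400/107)+370,267/(400/107)+145)
# lower edge: um - s*(c x + s z)
from scipy.optimize import least_squares
r=least_squares(lambda p:um[[0,1,2]]-p[0]*(c32*x+np.array([0,0,s32]))+p[1]*y-(o+p[2]*d),[.1,0,1.4]).x
print('slope len',r[0],'mid',um-r[0]/2*(c32*x+np.array([0,0,s32])))
ln=um+0
# tag ray onto plate plane
n=np.array([-s32*x[0],-s32*x[1],c32]);o,d=ray('top',417.35,200.6);o2=um+.003*n
print('tag face',o+d*(n@(o2-o))/(n@d),'n',n,'x',x)
E
python3 m.py; python3 -c "
from h import *
o=ctrl.get_obs();print(o['t'],o['contact_force'],o['q'])"
```

```text
caddy c [ 0.4082 -0.269   0.095 ] sides 0.06420691829362389 0.064089770660541 yaw -7.5450714143110025 -7.860222335560343
wand top [ 0.4081 -0.2677  0.16  ] from corners [ 0.4071 -0.2681  0.16  ]
blue base [ 0.4091 -0.3491  0.01  ] blue top [ 0.4087 -0.3534  0.15  ]
charger c [0.429  0.1821 0.095 ] hole [0.4297 0.1803 0.095 ] 0.06751110972375134 0.06328778167562278
deep w 0.12870836326411947 yaw 17.294248932168955 0.13621195595145263 yaw2 17.968080748489733 x len top 0.07578331290627671
slope len 0.09110625330945853 mid [ 0.5907 -0.2848  0.1009]
tag face [ 0.5904 -0.2821  0.1047] n [-0.506  -0.1575  0.848 ] x [0.9548 0.2973 0.    ]
1.3 [-0.92721981 -0.45027526  0.79087453] [-1.26797891e+00  5.27342496e-02  1.61292081e+00 -2.51564358e-05
  1.47597518e+00 -1.19023478e-01]
```

```bash
python3 -m creep '[[100,130,-107,0,0.2],[100,262.5,-213.8,0,0.45],[100,262.5,-213.8,0,0.45],[100,262.5,-213.8,0,0.45],[100,262.5,-213.8,0,0.45],[100,262.5,-213.8,0,0.45],[100,262.5,-213.8,0,0.45],[100,262.5,-213.8,0,0.45],[100,262.5,-213.8,0,0.45],[100,262.5,-213.8,0,0.45],[100,262.5,-213.8,0,0.45],[100,262.5,-213.8,0,0.45]]' 20; python3 - <<'E'
from h import *
o=ctrl.get_obs();print(o['t'],o['tool_pos'],Ro.from_rotvec(o['tool_rot']).as_matrix().round(3),o['contact_force'],o['opening'])
t=ctrl.get_image('top')[:,:,::-1];s=ctrl.get_image('scene')[:,:,::-1]
a=cv2.resize(t[230:310,375:482],(400,300),interpolation=2);b=cv2.resize(s[150:255,120:260],(400,300),interpolation=2)
cv2.imwrite('pics/c2.png',np.hstack([a,b]))
E
```

```text
t: 2.3
tool_pos: [0.4074, -0.2688, 0.2314]
tool_rot: [3.141, -0.046, -0.0]
contact_force: [0.5, -1.5, -0.4]
opening: 0.0519
2.3 [ 0.4074079  -0.26878259  0.23138708] [[ 1.    -0.03  -0.   ]
 [-0.03  -1.    -0.001]
 [-0.     0.001 -1.   ]] [ 0.46195225 -1.53961391 -0.3657531 ] 0.05193830521418163
```

View pics/c2.png

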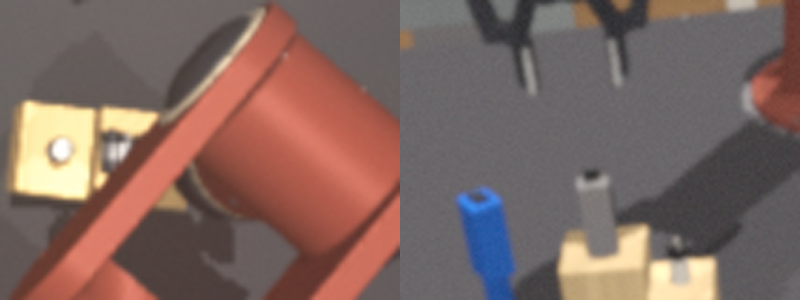

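The fingers straddle the wand with good slack. I'll go down and grip lightly, so that the wand can later be swung in the pads.

```bash
python3 -c "
from h import *
print(proj('scene',[.4074,-.2688,.231]))"
python3 -m creep '[[100,0,0,40,0],[100,0,0,75,0],[100,0,0,105,0],[100,0,0,119,0],[100,0,0,119,0],[255,0,0,119,0],[255,0,0,119,0],[255,0,0,119,0],[255,0,0,119,0],[255,0,0,119,0],[255,0,0,119,0],[255,0,0,119,0]]' 30
```

```text
[180.10759968 180.97954593]
t: 3.4
tool_pos: [0.4088, -0.2689, 0.1143]
tool_rot: [3.138, -0.044, 0.004]
contact_force: [-0.8, -2.1, 5.7]
opening: 0.0241
```

```bash
python3 -m creep '[[255,0,0,-10,0],[255,0,0,-25,0],[255,0,0,-45,0],[255,0,0,-60,0],[255,0,0,-70,0],[255,0,0,-70,0],[255,0,0,-70,0]]' 30; python3 -c "
from h import *
snap('scene','s3.png',(120,150,140,105),4)"
```

```text
t: 3.98
tool_pos: [0.4078, -0.2674, 0.1822]
tool_rot: [-3.141, 0.044, -0.0]
contact_force: [0.3, 0.5, -2.0]
opening: 0.0237
```

View pics/s3.png

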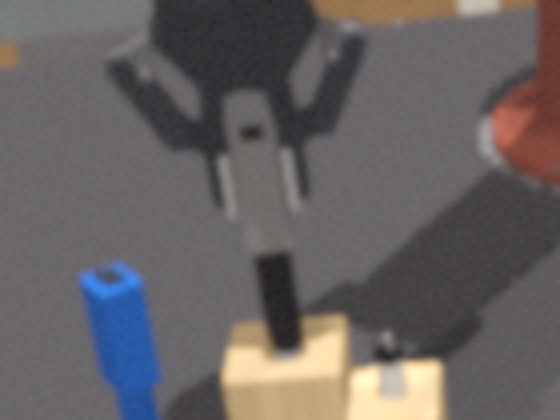

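```bash
python3 -m creep '[[255,-5,0,-2,0],[255,-13,0,-2,0],[255,-20.3,0,-2,0],[255,-28,0,-1,0],[255,-35.3,0,0,0],[255,-43,0,2.1,0],[255,-49.8,0,4.6,0],[255,-57,0,7.6,0],[255,-63.5,0,10.8,0],[255,-63.5,0,10.8,0],[255,-63.5,0,10.8,0]]' 20; python3 -c "
from h import *
snap('scene','s4.png',(120,150,140,105),4)"
```

```text
t: 4.95
tool_pos: [0.3434, -0.266, 0.1713]
tool_rot: [3.141, -0.045, -0.003]
contact_force: [0.4, -0.1, -0.7]
opening: 0.0237
```

View pics/s4.png

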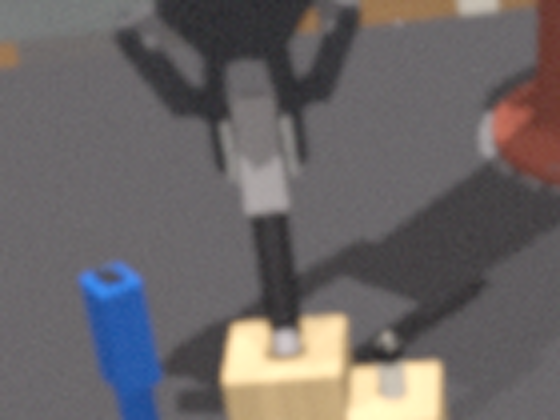

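The wand swung in the pads without a jump. I'll draw it out along its own axis and measure tilt and nose length.

```bash
python3 -m creep '[[255,-10,0,-16,0],[255,-20,0,-32,0],[255,-20,0,-50,0],[255,-20,0,-70,0],[255,-20,0,-70,0],[255,-20,0,-70,0]]' 30; python3 - <<'E'
from h import *
snap('scene','s5.png',(140,120,100,75),8)
o=ctrl.get_obs();T=Ro.from_rotvec(o['tool_rot']).as_matrix();G=o['tool_pos']-T[:,2]*.0187
print(o['t'],o['tool_pos'])
for th in(24,28,32,36,40):
    a=np.cos(np.radians(th))*-T[:,2]-np.sin(np.radians(th))*T[:,0]
    print(th,[((proj('scene',G+(z-.128)*a)-[140,120])*8).round(0).tolist() for z in(0,.014,.024,.09,.155)])
E
```

```text
t: 5.5
tool_pos: [0.3244, -0.2657, 0.2419]
tool_rot: [3.14, -0.044, -0.0]
contact_force: [0.1, 0.7, -2.1]
opening: 0.0237
5.55 [ 0.32399632 -0.26509795  0.24047139]
24 [[373.0, 725.0], [366.0, 675.0], [361.0, 639.0], [326.0, 402.0], [292.0, 164.0]]
28 [[372.0, 726.0], [365.0, 676.0], [360.0, 640.0], [326.0, 402.0], [292.0, 164.0]]
32 [[370.0, 726.0], [363.0, 675.0], [358.0, 639.0], [325.0, 401.0], [292.0, 165.0]]
36 [[368.0, 723.0], [361.0, 672.0], [356.0, 636.0], [324.0, 399.0], [293.0, 167.0]]
40 [[366.0, 717.0], [359.0, 667.0], [354.0, 631.0], [324.0, 397.0], [294.0, 169.0]]
```

View pics/s5.png

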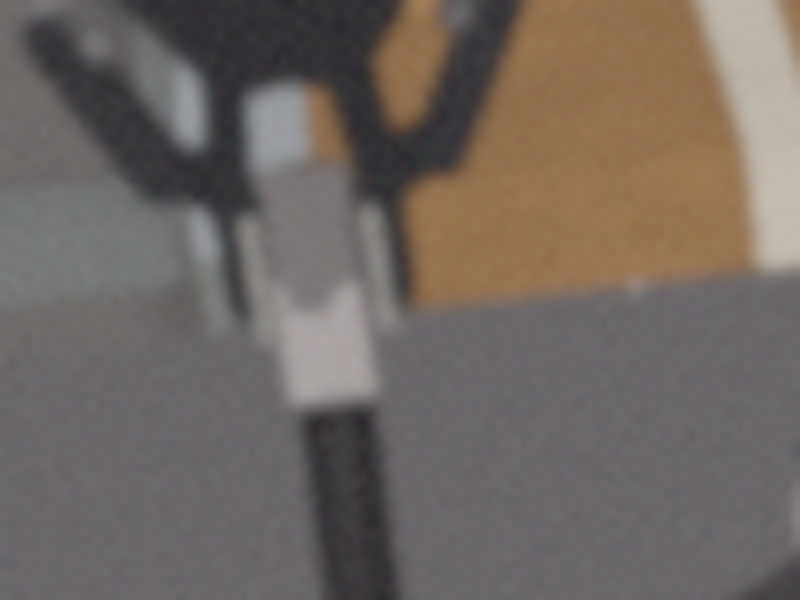

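The scene camera looks along the tilt plane, so the tilt hardly shows there. I'll turn the tool a quarter turn to see it side on.

```bash
python3 -m creep '[[255,0,0,0,-0.12],[255,0,0,0,-0.24],[255,0,0,0,-0.36],[255,0,0,0,-0.48],[255,0,0,0,-0.6],[255,0,0,0,-0.72],[255,0,0,0,-0.84],[255,0,0,0,-0.96],[255,0,0,0,-1.08],[255,0,0,0,-1.2],[255,0,0,0,-1.3],[255,0,0,0,-1.3]]'; python3 - <<'E'
from h import *
snap('scene','s6.png',(150,130,100,75),8)
o=ctrl.get_obs();T=Ro.from_rotvec(o['tool_rot']).as_matrix();G=o['tool_pos']-T[:,2]*.0187
print(o['t'],o['tool_pos'],T.round(3))
for th in(24,28,32,36,40):
    a=np.cos(np.radians(th))*-T[:,2]-np.sin(np.radians(th))*T[:,0]
    print(th,[((proj('scene',G+(z-.128)*a)-[150,130])*8).round(0).tolist() for z in(0,.014,.024,.09,.155)])
E
```

```text
t: 6.55
tool_pos: [0.3237, -0.2646, 0.239]
tool_rot: [-2.522, -1.865, 0.001]
contact_force: [-0.2, -1.0, -2.4]
opening: 0.0238
6.6 [ 0.32375901 -0.26464447  0.23931709] [[ 0.296  0.955 -0.003]
 [ 0.955 -0.296  0.003]
 [ 0.002 -0.003 -1.   ]]
24 [[470.0, 563.0], [444.0, 523.0], [426.0, 495.0], [302.0, 302.0], [174.0, 102.0]]
28 [[496.0, 551.0], [468.0, 513.0], [447.0, 485.0], [310.0, 298.0], [168.0, 105.0]]
32 [[520.0, 537.0], [490.0, 500.0], [467.0, 474.0], [318.0, 294.0], [163.0, 108.0]]
36 [[544.0, 522.0], [511.0, 487.0], [487.0, 461.0], [325.0, 289.0], [158.0, 112.0]]
40 [[566.0, 505.0], [530.0, 472.0], [505.0, 447.0], [331.0, 284.0], [153.0, 116.0]]
```

View pics/s6.png

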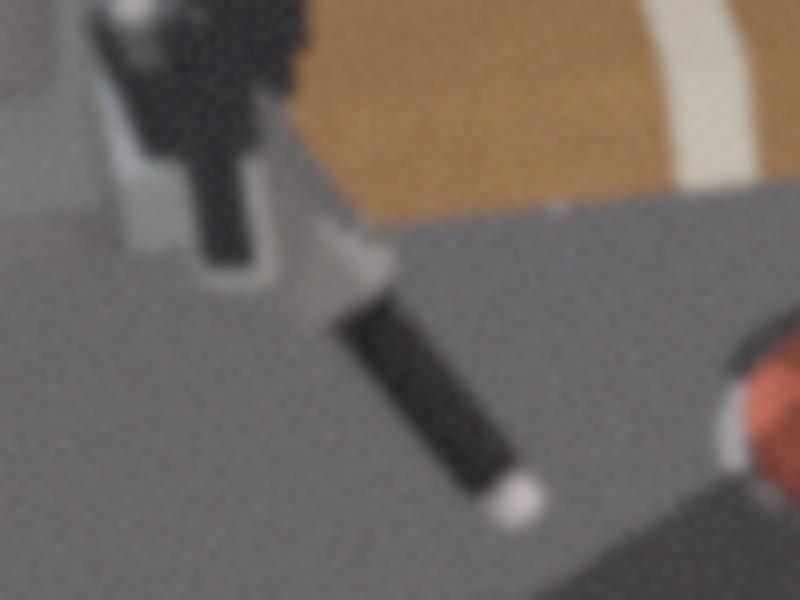

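```bash
cat > fit.py <<'E'
from h import *
import sys
def fit(l,t,w,h,lo=75,verbose=1):
    """fit tilt th, slide dx (tool x), dz of wand from dark-shaft mask seen by scene camera"""
    o=ctrl.get_obs();T=Ro.from_rotvec(o['tool_rot']).as_matrix();G=o['tool_pos']-T[:,2]*.0187
    im=ctrl.get_image('scene');g=im.max(2)
    m=np.zeros_like(g);m[t:t+h,l:l+w]=(g[t:t+h,l:l+w]<lo)
    n,lab,st,c=cv2.connectedComponentsWithStats(m,connectivity=4)
    i=1+np.argmax(st[1:,4]);ys,xs=np.nonzero(lab==i)
    (cx,cy),(a,b),ang=cv2.minAreaRect(np.c_[xs,ys].astype(np.float32))
    p=np.c_[xs,ys]-np.array([xs.mean(),ys.mean()]);v=np.linalg.eigh(p.T@p)[1][:,1]
    print('area',st[i,4],'cent',xs.mean(),ys.mean(),'axis',np.degrees(np.arctan2(v[1],v[0]))%180,'size',a,b)
    pr=p@v;print('ends',np.array([xs.mean(),ys.mean()])+v*pr.min(),np.array([xs.mean(),ys.mean()])+v*pr.max())
    for th in range(20,46,4):
        A=np.cos(np.radians(th))*-T[:,2]-np.sin(np.radians(th))*T[:,0]
        p1,p2=proj('scene',G+(.090-.128)*A),proj('scene',G+(.024-.128)*A);d=p2-p1
        print(th,p1.round(1),p2.round(1),'ang',np.degrees(np.arctan2(d[1],d[0])).round(1)%180)
    p0=proj('scene',G);print('px per mm toolx',(proj('scene',G+.01*T[:,0])-p0)/10,'z up',(proj('scene',G-.01*T[:,2])-p0)/10)
    return im
E
python3 - <<'E'
from fit import *
im=fit(190,166,26,28)
s=im[180:200,205:225].max(2);print(s)
o=ctrl.get_obs();T=Ro.from_rotvec(o['tool_rot']).as_matrix()
print(proj('scene',o['tool_pos']+T[:,1]*.012),proj('scene',o['tool_pos']-T[:,1]*.012),o['t'])
E
```

```text
area 221 cent 202.710407239819 178.6787330316742 axis 50.74628257269871 size 27.0180606842041 8.43338394165039
ends [194.16981386 168.22695294] [211.26574823 189.1485609 ]
20 [186.8 168.2] [200.5 192.9] ang 60.9
24 [187.8 167.8] [203.3 191.9] ang 57.3
28 [188.8 167.3] [205.9 190.6] ang 53.7
32 [189.7 166.7] [208.4 189.2] ang 50.2
36 [190.6 166.1] [210.8 187.7] ang 46.8
40 [191.4 165.5] [213.1 185.9] ang 43.3
44 [192.2 164.7] [215.2 184. ] ang 40.0
px per mm toolx [0.44872761 0.00184739] z up [-0.07166637 -0.42294216]
[[ 52  49  56  60  74  84 100 106 105 106 105 107 104 104 108 104 104 110
  104 106]
 [ 48  53  58  56  59  79  97 105 105 108 107 106 105 107 109 105 105 104
  108 104]
 [ 45  48  50  56  62  68  85  98 104 106 104 107 107 105 106 107 108 109
  107 109]
 [ 49  49  49  48  54  60  71  85 100 103 104 108 104 106 106 107 104 102
  105 107]
 [ 40  41  51  53  53  57  65  68  86 100 104 109 105 109 104 107 106 108
  107 106]
 [ 48  51  45  45  52  52  55  60  74  90 102 105 107 108 102 105  99 108
  105 107]
 [ 49  47  48  49  50  53  51  53  62  84  99 104 106 104 107 107 1
[... 484 characters left out ...]
 191 180 153 121 105 105 103 107
  106 106]
 [104 105 105 103 106 116 139 155 172 181 183 171 146 118 109 107 107 105
  105 105]
 [107 108 106 104 106 115 128 150 158 166 164 148 129 113 105 107 105 104
  106 104]
 [106 104 105 107 105 110 115 129 142 143 140 125 115 108 108 104 105 110
  105 105]
 [105 107 108 106 109 109 111 118 120 124 115 111 108 108 104 109 109 107
  107 104]
 [104 108 105 108 106 105 108 109 110 108 106 108 106 106 109 106 105 106
  106 102]
 [106 107 103 106 105 107 106 106 105 109 107 106 105 103 106 105 106 106
  104  98]
 [105 105 108 106 103 106 105 107 107 109 108 110 106 106 107 110 104 100
   98  91]]
[178.33519387 163.29739276] [181.17571178 158.7384659 ] 6.65
```

Tilt fits at 31.4° (wanted 32°). The wand sits about 7 mm further along tool x than nominal, and the nose tip is near z ≈ 11 mm. Going to 30 mm off the tag.

```bash
python3 -m creep '[[255,0,0,0,0.12],[255,3,30,0,0.24],[255,6,65,0,0.36],[255,10,105,0,0.48],[255,13,140,0,0.6],[255,13,165,0,0.72],[255,13.3,190.3,0,0.84],[255,13.3,190.3,0,0.965],[255,13.3,190.3,14,0.965],[255,13.3,190.3,28.9,0.965],[255,13.3,190.3,28.9,0.965],[255,13.3,190.3,28.9,0.965]]'; python3 - <<'E'
from h import *
o=ctrl.get_obs();T=Ro.from_rotvec(o['tool_rot']).as_matrix();G=o['tool_pos']-T[:,2]*.0187
print(o['t'],o['tool_pos'],T.round(3),o['contact_force'])
th=np.radians(31.4);a=np.cos(th)*-T[:,2]-np.sin(th)*T[:,0];tip=G+.0065*T[:,0]-.117*a
print('tip',tip,proj('top',tip),proj('scene',tip))
t=ctrl.get_image('top')[:,:,::-1];s=ctrl.get_image('scene')[:,:,::-1]
a=cv2.resize(t[155:245,365:485],(800,600),interpolation=2)[:, :400];a=cv2.resize(t[160:235,380:455],(500,500),interpolation=2);b=cv2.resize(s[220:300,150:230],(300,300),interpolation=2)
cv2.imwrite('pics/c7.png',np.hstack([a,np.vstack([b,np.zeros((200,300,3),np.uint8)])]))
E
```

```text
t: 7.65
tool_pos: [0.5086, -0.3077, 0.21]
tool_rot: [-3.101, -0.481, 0.005]
contact_force: [0.9, -1.1, -2.0]
opening: 0.0234
7.65 [ 0.50864933 -0.30771509  0.20995491] [[ 0.953  0.303 -0.004]
 [ 0.303 -0.953  0.003]
 [-0.003 -0.004 -1.   ]] [ 0.89189902 -1.0893209  -2.00472528]
tip [ 0.57263497 -0.28705322  0.1286078 ] [421.30555536 206.15691967] [182.1796465  265.76153739]
```

View pics/c7.png

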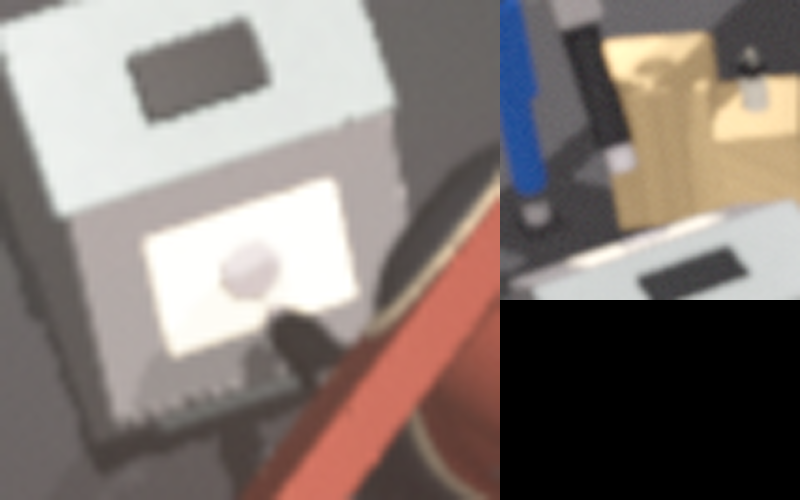

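The tag (crop (250,270)) is free, and the nose is just short of it at about (275,310). I'll measure the dark shaft's end numerically in the top view.

```bash
python3 - <<'E'
from h import *
o=ctrl.get_obs();T=Ro.from_rotvec(o['tool_rot']).as_matrix();G=o['tool_pos']-T[:,2]*.0187
th=np.radians(31.4);a=np.cos(th)*-T[:,2]-np.sin(th)*T[:,0]
for z in(.011,.024,.034,.044): print(z,proj('top',G+.0065*T[:,0]+(z-.128)*a).round(1), 'edges',[proj('top',G+.0065*T[:,0]+(z-.128)*a+e*.01*T[:,1]).round(1).tolist() for e in(-1,1)])
im=ctrl.get_image('top').max(2);print(im[198:216,412:438])
im=ctrl.get_image('scene').max(2);print(im[252:270,172:192])
E
```

```text
0.011 [422.  205.4] edges [[418.2, 206.7], [425.7, 204.2]]
0.024 [423.8 207.4] edges [[420.0, 208.6], [427.6, 206.1]]
0.034 [425.1 208.9] edges [[421.3, 210.1], [429.0, 207.6]]
0.044 [426.5 210.4] edges [[422.7, 211.7], [430.4, 209.1]]
[[255 254 248 240 240 239 239 235 231 240 253 255 255 255 255 255 255 255
  255 254 232 185 178 178 176 159]
 [254 245 241 239 238 234 228 224 220 227 251 255 255 255 255 255 255 255
  255 254 239 187 179 177 171 141]
 [254 233 236 236 232 224 219 218 218 226 251 255 255 255 255 255 255 255
  255 255 246 191 178 178 163 124]
 [254 232 226 225 223 218 216 216 219 233 252 255 255 255 255 255 255 255
  255 255 252 199 179 177 159 108]
 [253 223 216 218 218 217 216 218 225 244 253 255 255 255 255 255 255 255
  255 255 254 217 180 176 154  97]
 [253 241 219 216 217 217 216 221 238 251 254 254 255 255 255 255 255 255
  255 255 254 230 184 174 149  91]
 [254 252 242 222 221 221 220 231 246 246 248 250 253 255 255 255 255 255
  255 253 246 213 182 170 137  84]
 [254 254 252 249 248 249 248 248 242 219 212 194 212 242 254 255 253 249
  242 222 201 183 178 167 1
[... 1929 characters left out ...]
 182 184
  182 179]
 [ 74  85  96 101 109 133 164 189 203 207 205 200 192 177 174 178 180 182
  183 180]
 [ 82  92 102 109 108 125 152 181 200 205 204 198 191 178 173 178 179 182
  183 182]
 [ 96  98 107 106 109 119 143 172 190 199 198 189 182 176 171 178 181 181
  181 181]
 [101 106 106 106 108 110 130 159 179 189 186 177 178 175 174 174 178 183
  184 182]
 [104 105 106 106 110 109 123 146 168 176 176 172 173 174 174 175 180 181
  182 181]
 [100 104 104 103 106 108 115 139 163 173 173 173 172 174 172 173 179 181
  183 182]
 [ 94  93  95  97  99 102 111 132 158 171 173 173 174 172 173 174 176 180
  181 184]
 [ 77  81  86  86  87  91  99 122 153 168 174 174 173 174 173 174 176 179
  182 182]]
```

Prediction and image agree to about 1 px. I'll correct sideways and close in along the wand's axis.

```bash
cat > f.py <<'E'
from h import *
o=ctrl.get_obs();T=Ro.from_rotvec(o['tool_rot']).as_matrix()
print(round(o['t'],2),(o['tool_pos']*1e3).round(1),'F tool',(T.T@o['contact_force']).round(2),'M',np.round(T.T@o['wrist_torque'],3))
E
python3 f.py; python3 -m creep '[[255,3,1.4,0,0],[255,8.2,1.4,8.5,0],[255,13.4,1.4,17.1,0],[255,13.4,1.4,17.1,0],[255,13.4,1.4,17.1,0]]' >/dev/null; python3 f.py; python3 -m creep '[[255,0.5,0,0.85,0],[255,1,0,1.7,0],[255,1,0,1.7,0],[255,1,0,1.7,0]]' >/dev/null;python3 f.py;python3 -m creep '[[255,0.5,0,0.85,0],[255,1,0,1.7,0],[255,1,0,1.7,0],[255,1,0,1.7,0]]'>/dev/null;python3 f.py
```

```text
7.85 [ 510.3 -309.   213.7] F tool [0.1  0.6  1.42] M [ 0.022 -0.044  0.021]
8.27 [ 523.  -305.2  193.8] F tool [-0.28  0.42  2.72] M [ 0.021 -0.056 -0.   ]
8.6 [ 524.3 -305.7  194. ] F tool [-0.69 -0.33  2.14] M [-0.004 -0.056 -0.004]
8.93 [ 525.2 -305.3  192.1] F tool [ 0.63 -0.87  1.96] M [ 0.033 -0.051  0.081]
```

```bash
python3 -m creep '[[255,0.5,0,0.85,0],[255,0.5,0,0.85,0],[255,0.5,0,0.85,0]]' >/dev/null; python3 f.py;python3 -m creep '[[255,0.5,0,0.85,0],[255,0.5,0,0.85,0],[255,0.5,0,0.85,0]]' >/dev/null; python3 f.py;python3 -m creep '[[255,0.5,0,0.85,0],[255,0.5,0,0.85,0],[255,0.5,0,0.85,0]]' >/dev/null; python3 f.py
```

```text
9.18 [ 525.7 -305.2  191.2] F tool [-0.04  0.63  2.07] M [-0.022 -0.075  0.029]
9.43 [ 526.2 -305.   190.3] F tool [-0.42  0.48  2.62] M [-0.025 -0.057  0.024]
9.68 [ 526.7 -304.9  189.5] F tool [0.76 0.12 1.9 ] M [ 0.021 -0.047  0.003]
```

```bash
python3 -m creep '[[255,0.5,0,0.85,0],[255,0.5,0,0.85,0],[255,0.5,0,0.85,0]]' >/dev/null; python3 f.py;python3 -m creep '[[255,0.5,0,0.85,0],[255,0.5,0,0.85,0],[255,0.5,0,0.85,0]]' >/dev/null; python3 f.py;python3 -m creep '[[255,0.5,0,0.85,0],[255,0.5,0,0.85,0],[255,0.5,0,0.85,0]]' >/dev/null; python3 f.py
```

```text
9.93 [ 527.1 -304.7  188.6] F tool [-0.92  0.02  1.98] M [-0.001 -0.05   0.031]
10.18 [ 527.6 -304.6  187.8] F tool [0.02 0.15 1.95] M [-0.052 -0.063 -0.011]
10.43 [ 528.1 -304.4  186.9] F tool [-0.87  0.75  2.12] M [ 0.024 -0.007 -0.008]
```

```bash
python3 -m creep '[[255,0.5,0,0.85,0],[255,0.5,0,0.85,0],[255,0.5,0,0.85,0]]' >/dev/null; python3 f.py;python3 -m creep '[[255,0.5,0,0.85,0],[255,0.5,0,0.85,0],[255,0.5,0,0.85,0]]' >/dev/null; python3 f.py
```

```text
10.68 [ 528.6 -304.3  186.1] F tool [0.52 0.52 1.14] M [ 0.025 -0.064 -0.005]
10.93 [ 529.  -304.1  185.2] F tool [ 0.39 -0.38  2.57] M [ 0.024 -0.078  0.047]
```

```bash
python3 - <<'E'
from h import *
o=ctrl.get_obs();T=Ro.from_rotvec(o['tool_rot']).as_matrix();G=o['tool_pos']-T[:,2]*.0187
th=np.radians(31.4);a=np.cos(th)*-T[:,2]-np.sin(th)*T[:,0]
for z in(.0,.011,.014,.024): print(z,G+.0065*T[:,0]+(z-.128)*a,proj('top',G+.0065*T[:,0]+(z-.128)*a).round(1))
t=ctrl.get_image('top')[:,:,::-1];s=ctrl.get_image('scene')[:,:,::-1]
a=cv2.resize(t[175:225,395:445],(400,400),interpolation=2);b=cv2.resize(s[225:285,160:220],(400,400),interpolation=2)
cv2.imwrite('pics/c8.png',np.hstack([a,b]))
E
```

```text
0.0 [ 0.5987925  -0.2819937   0.09465264] [416.5 198. ]
0.011 [ 0.59333029 -0.28372583  0.10404221] [417.9 199.5]
0.014 [ 0.59184059 -0.28419823  0.106603  ] [418.3 199.9]
0.024 [ 0.58687494 -0.2857729   0.11513897] [419.6 201.3]
```

View pics/c8.png

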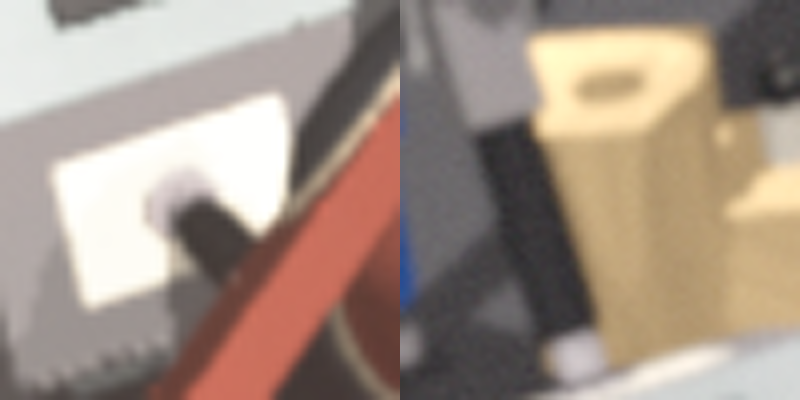

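```bash
python3 -m creep '[[255,-0.8,-1,1.65,0],[255,-0.8,-1,1.65,0],[255,-0.8,-1,1.65,0]]' >/dev/null; python3 f.py;python3 -m creep '[[255,0.5,0,0.85,0],[255,0.5,0,0.85,0],[255,0.5,0,0.85,0]]' >/dev/null; python3 f.py;python3 -m creep '[[255,0.5,0,0.85,0],[255,0.5,0,0.85,0],[255,0.5,0,0.85,0]]' >/dev/null; python3 f.py
```

```text
11.28 [ 527.9 -303.3  183.5] F tool [ 0.34 -0.5   2.47] M [-0.002 -0.017  0.002]
11.53 [ 528.5 -303.3  182.7] F tool [-0.55  0.27  2.11] M [-0.019 -0.059  0.032]
11.78 [ 529.  -303.1  181.9] F tool [ 0.18 -1.09  2.63] M [ 0.018 -0.058  0.003]
```

```bash
python3 -m creep '[[255,0.5,0,0.85,0],[255,0.5,0,0.85,0],[255,0.5,0,0.85,0]]' >/dev/null; python3 f.py;python3 -m creep '[[255,0.5,0,0.85,0],[255,0.5,0,0.85,0],[255,0.5,0,0.85,0]]' >/dev/null; python3 f.py
```

```text
12.03 [ 529.4 -303.1  181.3] F tool [-0.73 -0.21  0.3 ] M [ 0.028 -0.201  0.001]
12.28 [ 529.8 -302.9  180.6] F tool [-1.82 -1.11 -0.68] M [ 0.212 -0.385  0.045]
```

```bash
python3 - <<'E'
from h import *
o=ctrl.get_obs();T=Ro.from_rotvec(o['tool_rot']).as_matrix();G=o['tool_pos']-T[:,2]*.0187
th=np.radians(31.4);a=np.cos(th)*-T[:,2]-np.sin(th)*T[:,0]
for z in(.011,.014,.024): print(z,G+.0065*T[:,0]+(z-.128)*a,proj('top',G+.0065*T[:,0]+(z-.128)*a).round(1),proj('scene',G+.0065*T[:,0]+(z-.128)*a).round(1))
t=ctrl.get_image('top')[:,:,::-1];s=ctrl.get_image('scene')[:,:,::-1]
t0=cv2.imread('pics/t0.png')
f=lambda t:cv2.resize(t[185:215,402:442],(400,300),interpolation=2)
cv2.imwrite('pics/c9.png',np.vstack([np.hstack([f(t),f(t0)]),np.hstack([cv2.resize(s[240:285,160:220],(400,300),interpolation=2),f(cv2.absdiff(t,t0))])]))
E
```

```text
0.011 [ 0.59413529 -0.28258757  0.09942954] [417.1 199.5] [187.3 283.7]
0.014 [ 0.59264563 -0.28305904  0.10199053] [417.5 199.9] [186.8 282.3]
0.024 [ 0.58768011 -0.28463063  0.11052714] [418.8 201.3] [185.2 277.4]
```

View pics/c9.png

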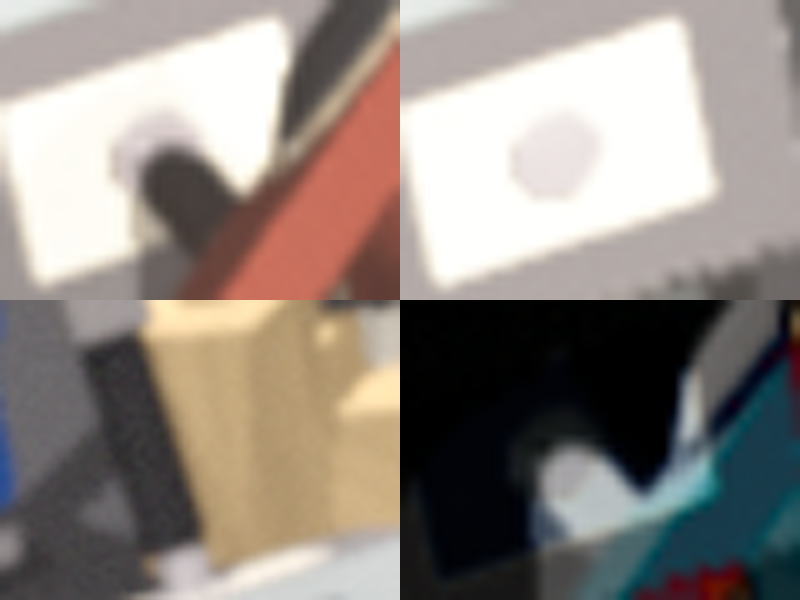

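The nose lies on the tag's centre to within about 1.5 mm: tag centre (417.6,200.5), tip about (417.8,200.1). I'll press a little more and hold.

```bash
python3 -m creep '[[255,0.2,0,0.34,0],[255,0.2,0,0.34,0],[255,0.2,0,0.34,0],[255,0.2,0,0.34,0]]' >/dev/null; python3 f.py; python3 -m creep '[[255,0,0,0,0],[255,0,0,0,0],[255,0,0,0,0],[255,0,0,0,0]]' >/dev/null; python3 f.py;  python3 -m creep '[[255,0,0,0,0],[255,0,0,0,0],[255,0,0,0,0],[255,0,0,0,0]]' >/dev/null; python3 f.py
```

```text
12.72 [ 530.1 -302.9  180.1] F tool [-3.1   0.05 -1.55] M [ 0.182 -0.437 -0.062]
13.05 [ 530.1 -302.9  180. ] F tool [-3.17 -0.52 -1.95] M [ 0.137 -0.45  -0.032]
13.38 [ 530.1 -302.8  180. ] F tool [-4.   -0.3  -2.88] M [ 0.133 -0.414 -0.03 ]
```

```bash
python3 -m creep '[[255,0,0,0,0],[255,0,0,0,0],[255,0,0,0,0],[255,0,0,0,0],[255,0,0,0,0],[255,0,0,0,0],[255,0,0,0,0],[255,0,0,0,0],[255,0,0,0,0],[255,0,0,0,0],[255,0,0,0,0],[255,0,0,0,0]]' >/dev/null; python3 f.py;  python3 -m creep '[[255,0,0,0,0],[255,0,0,0,0],[255,0,0,0,0],[255,0,0,0,0]]' >/dev/null; python3 f.py
```

```text
14.38 [ 530.1 -302.8  180. ] F tool [-2.14 -0.66 -2.54] M [ 0.02  -0.404  0.035]
14.72 [ 530.1 -302.8  179.9] F tool [-2.63  0.35 -2.78] M [-0.045 -0.416  0.028]
```

The tag was held at about 5 N for over 2 s. Backing off along the axis, up, and over to the white charger, turned side-on to the camera.

```bash
python3 -m creep '[[255,-5.2,0,-8.5,0],[255,-13,0,-21,0],[255,-20.8,0,-34,0],[255,-20.8,0,-60,0],[255,-20.8,0,-70,0],[255,-20.8,0,-70,0]]'; python3 -m creep '[[255,3,-30,0,-0.08],[255,6,-65,0,-0.18],[255,10,-105,0,-0.28],[255,13,-145,0,-0.38],[255,17,-185,0,-0.48],[255,20,-225,0,-0.58],[255,23,-265,0,-0.68],[255,26,-305,0,-0.78],[255,30,-345,0,-0.88],[255,34,-385,0,-0.965],[255,37,-420,8,-0.965],[255,38.8,-445.2,15,-0.965]]'; python3 -m creep '[[255,0,0,0,0],[255,0,0,0,0],[255,0,0,0,0],[255,0,0,0,0]]' ; python3 - <<'E'
from fit import *
im=fit(0,0,1,1) if 0 else None
o=ctrl.get_obs();T=Ro.from_rotvec(o['tool_rot']).as_matrix();G=o['tool_pos']-T[:,2]*.0187
print(T.round(3))
p=proj('scene',G-.07*(np.cos(.55)*-T[:,2]-np.sin(.55)*T[:,0])+.007*T[:,0]).astype(int);print(p)
fit(p[0]-13,p[1]-14,28,28)
E
```

```text
t: 15.22
tool_pos: [0.5116, -0.3105, 0.2552]
tool_rot: [3.099, 0.479, 0.01]
contact_force: [0.4, -0.2, -1.0]
opening: 0.0237
t: 16.22
tool_pos: [0.4116, 0.1296, 0.2345]
tool_rot: [-2.525, -1.868, -0.002]
contact_force: [-0.1, -0.9, -1.0]
opening: 0.0237
t: 16.55
tool_pos: [0.4132, 0.1262, 0.235]
tool_rot: [2.529, 1.864, 0.0]
contact_force: [-0.4, -0.2, -1.7]
opening: 0.0234
[[ 0.296  0.955  0.   ]
 [ 0.955 -0.296 -0.   ]
 [-0.     0.    -1.   ]]
[379 175]
area 198 cent 380.4646464646465 176.4848484848485 axis 58.64633568684143 size 24.698091506958008 8.12351131439209
ends [373.95851724 165.80668891] [386.80913081 186.89770903]
20 [366.  165.3] [375.1 190. ] ang 69.8
24 [367.1 164.9] [378.1 189. ] ang 65.5
28 [368.2 164.5] [381.  187.8] ang 61.3
32 [369.2 163.9] [383.8 186.4] ang 57.1
36 [370.2 163.3] [386.5 184.8] ang 52.9
40 [371.2 162.7] [389.1 183.1] ang 48.8
44 [372.1 161.9] [391.6 181.2] ang 44.7
px per mm toolx [0.45248998 0.00242643] z up [ 0.00958818 -0.42175123]
```

Tilt still reads about 30.5°, so it stayed square to the plate within about 2°. Nose into the charger's mouth, 4 mm short of the far rim.

```bash
python3 -m creep '[[255,-4,-0.8,30,0],[255,-4,-0.8,50,0],[255,-4,-0.8,62,0],[255,-4,-0.8,68,0],[255,-4,-0.8,72,0],[255,-4,-0.8,72,0],[255,-4,-0.8,72,0]]' 20; python3 f.py; python3 -c "
from h import *
snap('scene','s10.png',(340,150,80,100),6)"
```

```text
t: 17.18
tool_pos: [0.4118, 0.1236, 0.1641]
tool_rot: [2.527, 1.865, 0.003]
contact_force: [0.8, 0.9, -1.9]
opening: 0.0235
17.18 [411.8 123.6 164.1] F tool [1.08 0.52 1.87] M [-0.175  0.377  0.084]
```

View pics/s10.png

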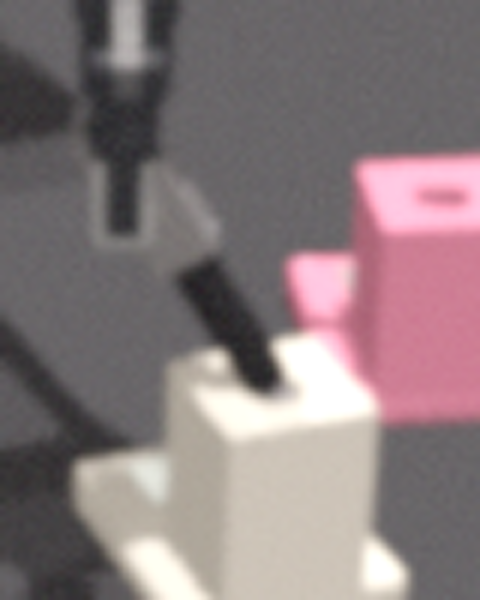

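The nose is in the white charger's hole (crop (270,385)). Now swing the wand upright about the far rim.

```bash
python3 -m creep '[[255,3.5,0,0,0],[255,10,0,-4.3,0],[255,16.2,0,-8.3,0],[255,23,0,-12,0],[255,30,0,-15.3,0],[255,37,0,-18,0],[255,44.6,0,-20.3,0],[255,52,0,-22,0],[255,59.7,0,-23.3,0],[255,59.7,0,-23.3,0],[255,59.7,0,-23.3,0]]' 20; python3 - <<'E'
from fit import *
o=ctrl.get_obs();T=Ro.from_rotvec(o['tool_rot']).as_matrix();G=o['tool_pos']-T[:,2]*.0187
h=np.array([.4293,.181,.095]);print('G-hole tool',T.T@(G-h)*1e3,'F',T.T@o['contact_force'],T.T@o['wrist_torque'])
g=ctrl.get_image('scene').max(2);p=proj('scene',G).astype(int);print(p)
for r in range(p[1]+10,p[1]+50,2):
    row=g[r,p[0]-16:p[0]+20];k=np.nonzero(row<80)[0];print(r,(k.min()+p[0]-16,k.max()+p[0]-16,len(k)) if len(k) else '', end=' ')
print()
for th in(-8,-4,0,4,8,12):
    a=np.cos(np.radians(th))*-T[:,2]-np.sin(np.radians(th))*T[:,0]
    p1,p2=proj('scene',G+(.090-.128)*a),proj('scene',G+(.024-.128)*a);print(th,p1.round(1),p2.round(1))
E
```

```text
t: 18.15
tool_pos: [0.4285, 0.1817, 0.1863]
tool_rot: [-2.525, -1.866, -0.002]
contact_force: [0.8, -0.4, -2.3]
opening: 0.0238
G-hole tool [   0.66156067   -1.00265716 -109.97365076] F [-0.16057032  0.83547315  2.28248291] [-0.25596771 -0.09439306  0.03848885]
[385 170]
180  182  184  186  188  190 (np.int64(383), np.int64(391), 9) 192 (np.int64(383), np.int64(390), 8) 194 (np.int64(383), np.int64(389), 7) 196 (np.int64(383), np.int64(389), 7) 198 (np.int64(383), np.int64(389), 7) 200 (np.int64(383), np.int64(389), 7) 202 (np.int64(383), np.int64(389), 7) 204 (np.int64(383), np.int64(389), 7) 206 (np.int64(383), np.int64(389), 7) 208 (np.int64(384), np.int64(389), 6) 210 (np.int64(384), np.int64(388), 5) 212 (np.int64(386), np.int64(387), 2) 214  216  218  
-8 [382.6 185.3] [377.6 210.1]
-4 [383.7 185.4] [380.6 210.4]
0 [384.9 185.5] [383.7 210.5]
4 [386.  185.4] [386.8 210.5]
8 [387.2 185.3] [389.9 210.2]
12 [388.4 185.2] [392.9 209.8]
```

Upright within about 2.5°, and the shaft is near the hole's centre. Lowering in steps and watching the force.

```bash
python3 -m creep '[[255,-2,0.5,4,0],[255,-2,0.5,8,0],[255,-2,0.5,12,0],[255,-2,0.5,12,0]]' >/dev/null; python3 f.py; python3 -m creep '[[255,0,0,5,0],[255,0,0,10,0],[255,0,0,15,0],[255,0,0,15,0]]' >/dev/null; python3 f.py
```

```text
18.53 [428.3 178.2 173.2] F tool [0.61 1.54 4.03] M [-0.516  0.016  0.043]
18.87 [428.4 178.2 158.1] F tool [-0.41  3.93  4.04] M [-0.807 -0.033  0.023]
```

```bash
python3 -m creep '[[255,0,1.5,0,0],[255,0,2,0,0],[255,0,2,0,0]]' >/dev/null; python3 f.py; python3 -m creep '[[255,0,0,5,0],[255,0,0,10,0],[255,0,0,15,0],[255,0,0,20,0],[255,0,0,20,0]]' >/dev/null; python3 f.py
```

```text
19.12 [429.9 178.  159.1] F tool [-0.09 -0.54  2.09] M [ 0.013 -0.047  0.029]
19.53 [429.1 177.7 137.4] F tool [ 0.52 -0.22  2.11] M [-0.037 -0.026  0.003]
```

```bash
python3 -m creep '[[255,0,0,6,0],[255,0,0,12,0],[255,0,0,18,0],[255,0,0,20,0],[255,0,0,20,0]]' >/dev/null; python3 f.py; python3 -m creep '[[255,0,0,1,0],[255,0,0,2,0],[255,0,0,2,0]]' >/dev/null; python3 f.py; python3 -m creep '[[255,0,0,1,0],[255,0,0,2,0],[255,0,0,2,0]]' >/dev/null; python3 f.py
```

```text
19.95 [429.6 177.7 118.1] F tool [-0.44  0.29  1.19] M [ 0.012 -0.021  0.032]
20.2 [430.4 177.9 117.3] F tool [-0.05 -0.31  2.4 ] M [ 0.007  0.022 -0.028]
20.45 [430.6 178.  115.9] F tool [-0.84 -0.92 -1.69] M [ 0.214 -0.124 -0.001]
```

```bash
python3 -m creep '[[255,0,0,1,0],[255,0,0,1.5,0],[255,0,0,1.5,0]]' >/dev/null; python3 f.py; python3 -m creep '[[200,0,0,1,0],[150,0,0,1,0],[100,0,0,1,0],[60,0,0,1,0],[60,0,0,1,0],[60,0,0,1,0],[60,0,0,1,0]]';python3 f.py
```

```text
20.7 [430.6 178.  115.7] F tool [-2.34 -4.54 -9.81] M [ 0.847 -0.605  0.067]
t: 21.28
tool_pos: [0.4301, 0.1779, 0.1124]
tool_rot: [-2.527, -1.866, 0.001]
contact_force: [-0.8, -0.9, 0.7]
opening: 0.0653
21.28 [430.1 177.9 112.4] F tool [-1.07 -0.46 -0.67] M [-0.056  0.045  0.006]
```

```bash
python3 -m creep '[[60,0,0,-30,0],[60,0,0,-65,0],[60,0,0,-105,0],[60,0,0,-140,0],[60,-30,0,-160,0],[60,-70,0,-160,0],[60,-110,0,-160,0],[60,-150,0,-160,0],[60,-150,0,-160,0],[60,-150,0,-160,0]]' ; python3 - <<'E'
from h import *
np.set_printoptions(linewidth=200)
for n in('scene','top'):
    ctrl.get_image(n)
    print(n,[(np.round(b['rect'],1).tolist(),round(b['conf'],2)) for b in ctrl.boxes_of(n,'wand')])
    for z in(.155,.160,.165,.17): print(z,proj(n,[.4295,.179,z]).round(1))
g=ctrl.get_image('scene');p=proj('scene',[.4295,.179,.095]).astype(int);print(p,'shoulder col');print(g[p[1]-36:p[1]+10,p[0]].tolist())
print('dark px near mouth',(g[p[1]-10:p[1]+6,p[0]-8:p[0]+9].max(2)<75).sum())
for l in('tape_roll','parts_carton','cutter'): print(l,[np.round(b['rect']).tolist() for b in ctrl.boxes_of('top',l)][:1])
print(ctrl.get_obs()['t'])
E
```

```text
t: 22.12
tool_pos: [0.3859, 0.0329, 0.2728]
tool_rot: [2.532, 1.859, 0.001]
contact_force: [1.0, 0.9, 0.8]
opening: 0.0655
scene [([141.6, 214.3, 19.8, 65.0], 0.93), ([379.7, 186.7, 10.5, 33.2], 0.57)]
0.155 [383.7 190.5]
0.16 [383.8 188.5]
0.165 [383.8 186.6]
0.17 [383.9 184.6]
top [([226.3, 257.0, 15.6, 9.3], 0.64), ([435.1, 260.1, 21.4, 20.9], 0.52)]
0.155 [234.1 265.1]
0.16 [233.8 265. ]
0.165 [233.5 265. ]
0.17 [233.2 264.9]
[382 213] shoulder col
[[105, 101, 103], [106, 103, 104], [103, 97, 101], [104, 103, 105], [105, 101, 102], [105, 102, 105], [104, 99, 104], [103, 101, 104], [102, 99, 103], [119, 115, 117], [140, 134, 134], [158, 151, 151], [168, 161, 161], [177, 168, 168], [176, 168, 167], [161, 153, 152], [137, 131, 131], [123, 116, 116], [122, 116, 115], [122, 117, 114], [124, 118, 116], [118, 113, 113], [121, 113, 114], [119, 116, 114], [120, 115, 114], [123, 117, 115], [120, 114, 113], [120, 113, 115], [123, 117, 115], [120, 115, 115], [117, 113, 112], [123, 118, 116], [120, 116, 113], [120, 114, 114], [117, 114, 112], [119, 114, 111], [117, 113, 112], [125, 120, 118], [156, 148, 141], [216, 207, 196], [255, 251, 239], [255, 255, 255], [255, 255, 255], [255, 255, 255], [255, 255, 252], [249, 239, 226]]
dark px near mouth 0
tape_roll [[322.0, 271.0, 6.0, 23.0]]
parts_carton [[127.0, 273.0, 31.0, 36.0]]
cutter [[463.0, 255.0, 32.0, 39.0]]
22.5167
```

```bash
python3 - <<'E'
from h import *
for l in('tape_roll','parts_carton'):
    ctrl.get_image('scene');print(l,[(np.round(b['rect']).tolist(),round(b['conf'],2)) for b in ctrl.boxes_of('scene',l)][:1])
print(ctrl.finish_job(),ctrl.get_obs()['t'])
E
```

```text
tape_roll [([284.0, 222.0, 39.0, 37.0], 0.81)]
parts_carton [([457.0, 203.0, 30.0, 28.0], 0.95)]
the job is handed in; nothing more can be done
the job is handed in; nothing more can be done
```

The wand's nose was held on the deep box's tag at about 5 N for about 2 s. The wand now stands in the white charger and has been let go. I handed the job in at about 22.7 s and got no verdict back.

**Method:** The tool can only point down. So I drew the wand out of the caddy and leaned its nose on the mouth's rim, which swung it in the pads to match the sloping plate. I swung it upright again the same way in the charger's mouth.

**On the tag:**
- **Tilt:** it measured about 31° before the press and 30.5° after, against the plate's 32°.
- **Centring:** the nose was about 1.5 mm from the tag's centre. That rests on the calibration and the shaft's outline, because the nose itself was hidden.
- **Force:** single readings during the hold ran from about 4.5 to 6.5 N, with sensor noise of 0.5–1 N.

**In the charger:** The shoulder met the mouth and I pressed it down with about 12 N. Afterwards the visible part of the wand was 33 px tall, the same as in the caddy, and no black shaft showed, so I take it as fully home. The fingers stopped about 1.5 mm higher than they had gripped at the caddy, which I put down to slip in the pads.

**The rest:** The low boxes were not touched. The tape roll and carton were found in the scene view where they started, and the cutter in the top view. Two top-view boxes differed from the start: the tape roll was partly hidden by the arm, and the carton's box came out a few pixels larger. The gripper is open and clear of everything.

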